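Put the stray pen back on the pen rest

TASK

Pick the one pen with a pocket clip out of the desk tray and lay it in the only free place of the pen rest, down in both notches, centred like its neighbours and with its cap end the same way as theirs. Lower it all the way in before letting go. Leave the other oddments in the tray, and do not shift the pens already in the rest, the ink bottle or the paperweight.

Things in the scene. Friction and masses are not known exactly. Their poses are not given: they have to be found in the camera images.
- spare_pen: The pen to be put away, lying clip up in the tray. 21 to 42 g. Black eight-sided pen 140 mm long, 14 mm across flats; steel tip at -x, steel band past mid-length, flat steel clip (4 mm wide) on top of the cap (+x) half, reaching 18 mm above the underside. Origin: underside at mid-length, 7 mm below the axis; x along the pen to the cap end, z up.
- spare_pen_mid (a point): Mid-length point of the spare pen on its axis.
- spare_pen_cap (a point): Cap end of the spare pen, on its axis, 70 mm from the middle.
- rest: Dark wooden pen rest, fixed; base 150 x 220 x 8 mm, origin under its centre. Two rails 10 mm thick along its y at x = -40 and +40 mm, four notches each, pitch 45 mm, 18 mm wide at the floor (30 mm above the desk), 30 mm at the top (39 mm above the desk). Pens lie along its x, caps toward +x. Three places hold pens, one is free.
- place0 (a point): A place on the pen rest (no. 1 of 4 along the rest's y, at y = -67.5 mm): the point where the mid-length and axis of a pen lie when it is down in the pair of notches, 37 mm above the desk (floor of the notches 30 mm above the desk). Axes as the rest.
- place1 (a point): A place on the pen rest (no. 2 of 4 along the rest's y, at y = -22.5 mm): the point where the mid-length and axis of a pen lie when it is down in the pair of notches, 37 mm above the desk (floor of the notches 30 mm above the desk). Axes as the rest.
- place2 (a point): A place on the pen rest (no. 3 of 4 along the rest's y, at y = 22.5 mm): the point where the mid-length and axis of a pen lie when it is down in the pair of notches, 37 mm above the desk (floor of the notches 30 mm above the desk). Axes as the rest.
- place3 (a point): A place on the pen rest (no. 4 of 4 along the rest's y, at y = 67.5 mm): the point where the mid-length and axis of a pen lie when it is down in the pair of notches, 37 mm above the desk (floor of the notches 30 mm above the desk). Axes as the rest.
- rest_pen_a: One of the three pens already in the rest, like the spare pen. Black eight-sided pen 140 mm long, 14 mm across flats; steel tip at -x, steel band past mid-length, flat steel clip (4 mm wide) on top of the cap (+x) half, reaching 18 mm above the underside. Origin: underside at mid-length, 7 mm below the axis; x along the pen to the cap end, z up.
- rest_pen_b: One of the three pens already in the rest, like the spare pen. Black eight-sided pen 140 mm long, 14 mm across flats; steel tip at -x, steel band past mid-length, flat steel clip (4 mm wide) on top of the cap (+x) half, reaching 18 mm above the underside. Origin: underside at mid-length, 7 mm below the axis; x along the pen to the cap end, z up.
- rest_pen_c: One of the three pens already in the rest, like the spare pen. Black eight-sided pen 140 mm long, 14 mm across flats; steel tip at -x, steel band past mid-length, flat steel clip (4 mm wide) on top of the cap (+x) half, reaching 18 mm above the underside. Origin: underside at mid-length, 7 mm below the axis; x along the pen to the cap end, z up.
- tray: Light wooden open desk tray, fixed, 290 x 396 mm and 45 mm high, walls and floor 8 mm thick; origin under its centre, x along its short side. Five long things (spare pen, marker, pencil, glue stick, eraser) lie side by side, roughly along its x, about 72 mm apart, in any order; three small things (sharpener, binder clip, memory stick) lie along its far (+x) wall.
- marker: Marker in the tray: thick and without a clip, 120 mm long, 20 mm across, grey barrel and black cap, lying along its x; origin: underside at mid-length.
- pencil: Pencil in the tray: thin, 8 mm across, 150 mm long, lying along its x; origin: underside at mid-length.
- glue: Glue stick in the tray: 95 mm long, 28 mm across, lying along its x; origin: underside at mid-length.
- eraser: Eraser in the tray, 60 x 24 x 12 mm; origin: centre of underside.
- sharpener: Pencil sharpener in the tray, 25 x 15 x 12 mm, aluminium; origin: centre of underside.
- binder_clip: Small folded steel clip in the tray, 22 x 25 x 13 mm; origin: centre of underside.
- usb_stick: Grey memory stick in the tray, 14 x 36 x 8 mm; origin: underside of its body.
- ink: Bystander: round ink bottle, 54 mm across, 60 mm high, loose; origin: centre of its foot.
- weight: Bystander: brass paperweight, 60 mm across, 36 mm high, loose; origin: centre of its foot.
Things that resemble listed ones, but are neither listed nor needed, are in the scene too. What is shaped like the pencil but orange or yellow is not meant. Leave any green look-alike of the eraser alone.

How it is judged:
By the outcome, as a careful person would: the job done as asked, in the order asked, and still so for the second after the job is handed in, with the robot touching nothing.
It also fails if it takes over 40 s, if anything falls off the work surface, if the arm or the gripper's body presses on something with over 40 N, if the wrist force passes 120 N, or if a joint passes its speed limit or range.

ROBOT

A 6-joint arm with a two-finger parallel gripper is mounted at the origin on the work surface. World frame = base frame: x ahead of the robot, y to its left, z up, the work surface at z = 0. Lengths are in m, angles in rad, forces in N, time in s.
With the tool pointing down it reaches from about 0.35 to 0.775 m from the base axis. Payload 5.5 kg.
Tool frame: the origin (TCP) lies on the centre line of the jaws, within the pads' length; the fingertips stand 11 mm ahead of it and the grasp point (between the pads) lies 8 mm behind it; z points along the fingers, y is the line along which they close (so a half turn about z gives the same grasp; the last joint's range is limited). The gripper opens to 85 mm and grips with 20 to 120 N. Pads are 22 mm wide; open, the fingers measure 114 mm over their backs; the gripper's body (76 mm by 85 mm) begins 54 mm behind the grasp point. The pads swing forward as they close: fully open they stand 13 mm farther back than shut.
Start: joints at [-1.304, 0.313, 0.046, 1.304, 0, 1.431], TCP at [0.228, -0.528, 0.205] pointing down, gripper open.
Joint ranges: [-2.76, 2.76], [-0.86, 1.69], [-1.03, 1.26], [-2.2, 2.34], [-1.47, 1.5], [-3.14, 3.14]. Speed limits (rad/s): [2.57, 2.57, 3.14, 3.14, 3.14, 3.14].

INTERFACE

Orientations are given as a unit quaternion [w, x, y, z].
In Python, from workcell import env, viewer, order, models gives the robot as it stands.
- The arm moves only by the tool drive_tool, never from a script. Its argument "series" is a list that holds one entry, the list of rows, each a list of 6 numbers: the shift along the tool's x, y, z each as a share of 120 mm, from -1 to 1, then the turn, a rotation vector about the tool's x, y, z each as a share of 180 degrees, from -1 to 1. A call has 1 to 20 rows; each row shifts and turns the commanded pose from where the row before left it, along the tool's axes as they then stand; what a row does not reach is not made up. A row lasts 1/8 s, in which the tool goes at most 62.5 mm and 10.7 degrees, less where a joint would pass 70% of its speed; a pose out of reach is approached as far as the arm can. A call with a number of a shift or a turn outside -1 to 1 is refused whole. A call with a gripper value outside its range is refused whole. "jaw" is the opening, from -1 (shut) to 1 (fully open), set as the call begins (left out, the last holds). The fingers move at their own pace and stop on an object; "grip_force" is the grip in N (left out, the last holds). Time passes only in rows, so rows that do not move let the fingers close. It gives the time, the measured TCP pose, the force, the opening and the grip force at its end, in the units of the state.
- env.get_state(): the state, without advancing time (a new reading comes with each control period).
- viewer.read_camera(name): name is "side" or "top" or "wrist"; returns the picture (384x512x3 uint8, red, green, blue); there is no depth.
- viewer.camera_info(name): a dict with "intrinsics" (3x3 intrinsics, pixels), "R" (3x3) and "t" (3): a world point X has camera coordinates R X + t; the wrist camera has in their place "T_tool_cam" (4x4, takes a point from camera to tool coordinates, whose origin is the TCP and whose axes are the flange's). Camera axes: x right, y down, z forward; pixel columns grow to the right and rows downward; lengths in m; the calibration is good to about 2 mm. The wrist camera is an equidistant fisheye: a pixel r from the principal point sees the ray r / f radians off the axis. A picture is of the moment at which its call begins: read the wrist's pose just before it. camera_info takes no time and is no camera call.
- order.hand_in(): hands the job in; it is judged then, once.
Trained networks look in the newest picture that a camera, given by its name, has taken for a name from the list of things; names that differ only in an ending like _2 or _b are one class to them, and where a whole thing is asked for, a point or a joint stands for the part that bears it (a point fixed in the world has none). Each returns a list of dicts, best first, with "score" (0 to 1); they miss things now and then, are a little off and sometimes report something else, mostly with a low value. They report only what shows in the picture. A call takes as long as a camera call. They do not tell look-alikes from the thing itself.
- models.silhouettes(label, camera): "region" (384x512 bool, what is visible of it) and "location" ([column, row] in pixels, amid what is visible of it).
The state is a dict: "clock": time; "joint_pos": joint angles; "qvel": joint speeds; "tau": joint torques, N m; "tcp_pos": TCP position; "orientation": TCP orientation; "wrist_force": force on the tool from outside, world axes, zero at the start; "ft_torque": the same for the moment, N m; "finger_gap": finger opening in m; "grip_force": force on a finger pad.
Only numpy, scipy, OpenCV 4.12 (cv2) and the standard library are available. Lean on these libraries where they do the work, as an engineer would, in place of code of your own. Each camera call takes 0.05 s, during which the arm holds its last target. There are 200 camera calls.

## Working session

There is one attempt and no reset: what is moved stays moved. The work goes in short steps, Python scripts to look and compute and a tool call to move; the robot and the scene stay as the last step left them, time stands still between calls to the robot, and variables do not carry over. Pictures are saved under pics/ and viewed, at most 10 in all, crops included, and the job is handed in when it is done.

Besides the shell and the picture viewer there is one more tool, called as name(argument=value, ...), one argument or row to a line, values as JSON. drive_tool: Moves the arm, as the interface text tells. Its arguments: {"type":"object","properties":{"series":{"type":"array"},"jaw":{"type":"number"},"grip_force":{"type":"number"}},"required":["series"]}

```bash
mkdir -p pics; python3 - <<'E'
from workcell import env, viewer, order, models
import cv2, numpy as np
s=env.get_state();print(s['clock'],s['tcp_pos'],s['orientation'],s['finger_gap'])
ims=[]
for c in ('top','side'):
    im=viewer.read_camera(c);cv2.imwrite(f'pics/{c}0.png',cv2.resize(im[:,:,::-1],(800,600),interpolation=cv2.INTER_CUBIC))
    i=viewer.camera_info(c);print(c,np.round(i['intrinsics'],1).tolist(),np.round(i['R'],3).tolist(),np.round(i['t'],3).tolist())
print(viewer.camera_info('wrist'))
for l in ('spare_pen','rest','tray','marker','pencil'):
    for d in models.silhouettes(l,'top'): print(l,round(d['score'],2),np.round(d['location']),d['region'].sum())
E
```

```text
0.0 [ 0.2273435  -0.52755067  0.20432834] [-8.97638563e-04  9.79387986e-01  2.01986048e-01 -6.26134138e-05] 0.0856627899534501
top [[458.1, 0.0, 258.8], [0.0, 458.1, 186.0], [0.0, 0.0, 1.0]] [[0.015, -1.0, 0.011], [-0.992, -0.016, -0.128], [0.128, -0.009, -0.992]] [0.039, 0.492, 1.45]
side [[373.1, 0.0, 255.8], [0.0, 373.1, 195.6], [0.0, 0.0, 1.0]] [[-0.881, -0.473, -0.022], [-0.3, 0.592, -0.748], [0.367, -0.652, -0.664]] [0.443, 0.144, 1.094]
{'intrinsics': array([[297.31863964,   0.        , 257.47508996],
       [  0.        , 297.31863964, 192.02090953],
       [  0.        ,   0.        ,   1.        ]]), 'T_tool_cam': array([[-1.06268034e-03, -9.64670389e-01, -2.63457608e-01,
         6.75170087e-02],
       [ 9.99999433e-01, -1.00618734e-03, -3.49356390e-04,
        -8.39995922e-04],
       [ 7.19260539e-05, -2.63457830e-01,  9.64670911e-01,
        -1.69207605e-01],
       [ 0.00000000e+00,  0.00000000e+00,  0.00000000e+00,
         1.00000000e+00]])}
spare_pen 0.53 [206. 171.] 182
rest 0.73 [335. 179.] 2237
rest 0.25 [211. 140.] 49
tray 0.59 [207. 172.] 179
tray 0.56 [205. 171.] 10343
marker 0.74 [228. 180.] 255
marker 0.4 [295. 129.] 250
pencil 0.45 [165. 261.] 95
pencil 0.42 [168. 181.] 101
pencil 0.42 [ 93. 134.] 56
```

View pics/top0.png

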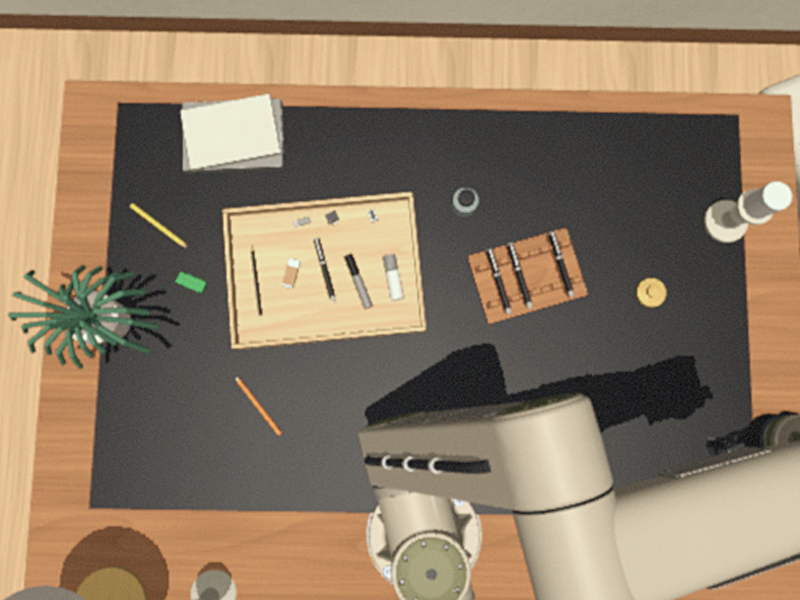

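View pics/side0.png

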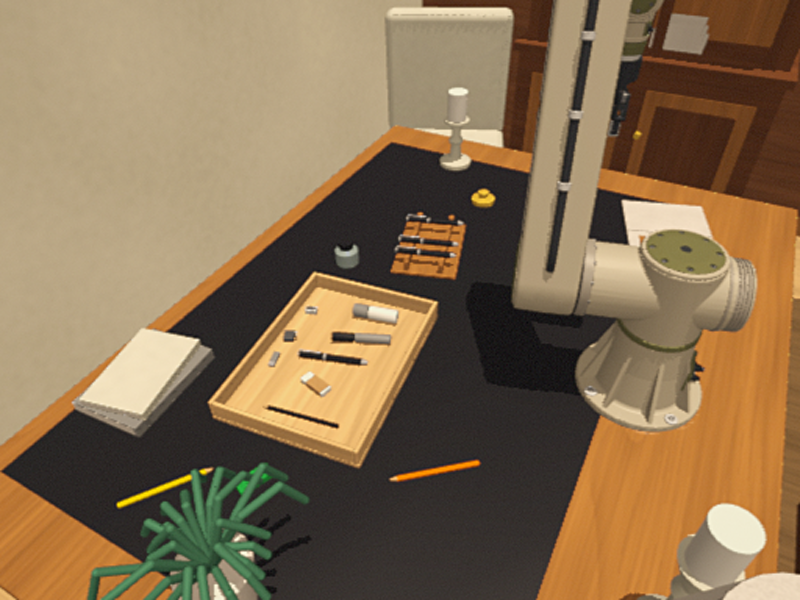

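```bash
cat > h.py <<'E'
from workcell import env, viewer, order, models
import cv2, numpy as np
from scipy.spatial.transform import Rotation as Ro
def tool(s): return Ro.from_quat(np.roll(s['orientation'],-1)).as_matrix(), np.array(s['tcp_pos'])
def ray(cam,uv,s=None):
    i=viewer.camera_info(cam);K=i['intrinsics'];u=(np.array(uv,float)-K[:2,2])/K[0,0]
    if cam=='wrist':
        r=np.linalg.norm(u);d=np.r_[u/max(r,1e-9)*np.sin(r),np.cos(r)]
        T=i['T_tool_cam'];R,p=tool(s);return p+R@T[:3,3],R@T[:3,:3]@d
    R=np.array(i['R']);return -R.T@i['t'],R.T@np.r_[u,1]
def at(cam,uv,z,s=None):
    o,d=ray(cam,uv,s);return o+d*(z-o[2])/d[2]
def axis(reg,cam,z,s):
    pts=np.argwhere(reg)[:,::-1]
    P=np.array([at(cam,p,z,s)[:2] for p in pts]);(c,(a,b),ang)=cv2.minAreaRect(P.astype(np.float32)*1000)
    m=P.mean(0);d=np.linalg.svd(P-m,full_matrices=False)[2][0];d*=np.sign(d[0]);t=(P-m)@d
    return m+d*(t.min()+t.max())/2,np.degrees(np.arctan2(d[1],d[0])),np.ptp(t),np.ptp((P-m)@[-d[1],d[0]])
E
python3 - <<'E'
from h import *
f=.64
for n,p,z in (('pencap',(318,238),.015),('pentip',(333,300),.015),('free t',(531,245),.037),('free b',(549,306),.037),('trayTL',(224,209),.045),('TR',(412,194),.045),('BL',(233,346),.045),('BR',(425,329),.045),('rest TL',(469,257),.008),('TR',(569,230),.008),('ink',(465,200),.03),('weight',(651,292),.03)):
    print(n,np.round(at('top',np.array(p)*f,z),3))
E
```

```text
pencap [0.603 0.231 0.015]
pentip [0.472 0.196 0.015]
free t [ 0.591 -0.215  0.037]
free b [ 0.464 -0.251  0.037]
trayTL [0.655 0.424 0.045]
TR [0.694 0.034 0.045]
BL [0.371 0.392 0.045]
BR [0.412 0.004 0.045]
rest TL [ 0.569 -0.089  0.008]
TR [ 0.631 -0.302  0.008]
ink [ 0.687 -0.078  0.03 ]
weight [ 0.498 -0.466  0.03 ]
```

drive_tool(
  series=[
    [[0.42,-0.18,0,0,0,0],[0.42,-0.18,0,0,0,0],[0.42,-0.18,0,0,0,0],[0.42,-0.18,0,0,0,0],[0.42,-0.18,0,0,0,0],[0.42,-0.18,0,0,0,0],[0.42,-0.18,0,0,0,0],[0.42,-0.18,0,0,0,0],[0,0,0,0,0,0],[0,0,0,0,0,0]],
  ],
)

```text
clock: 1.6
tcp_pos: [0.5292, -0.2098, 0.205]
orientation: [0.0, 0.979, 0.202, -0.0]
wrist_force: [0.1, 0.2, 0.4]
finger_gap: 0.0854
grip_force: 0.0
```

```bash
cat > look.py <<'E'
from h import *
import sys
n=sys.argv[1];s=env.get_state();R,p=tool(s);print(s['clock'],p.round(4),'yaw',np.degrees(np.arctan2(R[1,0],R[0,0])).round(2),'z',R[:,2].round(4),'F',np.round(s['wrist_force'],1),'gap',s['finger_gap'],s['grip_force'])
im=viewer.read_camera('wrist');vis=im[:,:,::-1].copy();np.save(f'pics/{n}.npy',im)
for l in sys.argv[3:]:
    for d in models.silhouettes(l,'wrist'):
        if d['score']<.25: continue
        c,a,L,W=axis(d['region'],'wrist',float(sys.argv[2]),s);print(l,round(d['score'],2),np.round(d['location']),d['region'].sum(),'mid',c.round(4),'ang',a.round(2),'L,W',L.round(4),W.round(4))
        vis[d['region']]=vis[d['region']]//2+np.array([0,0,100],np.uint8)
cv2.imwrite(f'pics/{n}.png',cv2.resize(vis,(800,600),interpolation=cv2.INTER_CUBIC))
E
python3 look.py rest 0.038 rest_pen_a rest; python3 -c "
import cv2,numpy as np;cv2.imwrite('pics/restraw.png',cv2.resize(np.load('pics/rest.npy')[:,:,::-1],(800,600),interpolation=cv2.INTER_CUBIC))"
```

```text
1.6 [ 0.5292 -0.2098  0.205 ] yaw 23.35 z [-6.e-04 -2.e-04 -1.e+00] F [0.1 0.2 0.4] gap 0.0854234662002699 0.0
rest_pen_a 0.93 [320. 173.] 1474 mid [ 0.5523 -0.2756] ang 17.14 L,W 0.1402 0.0168
rest_pen_a 0.81 [240. 159.] 1479 mid [ 0.5278 -0.1891] ang 17.8 L,W 0.139 0.0173Traceback (most recent call last):
  File "look.py", line 8, in <module>
    c,a,L,W=axis(d['region'],'wrist',float(sys.argv[2]),s);print(l,round(d['score'],2),np.round(d['location']),d['region'].sum(),'mid',c.round(4),'ang',a.round(2),'L,W',L.round(4),W.round(4))
            ~~~~^^^^^^^^^^^^^^^^^^^^^^^^^^^^^^^^^^^^^^^^^^
  File "h.py", line 15, in axis
    P=np.array([at(cam,p,z,s)[:2] for p in pts]);(c,(a,b),ang)=cv2.minAreaRect(P.astype(np.float32)*1000)
                ~~^^^^^^^^^^^
  File "h.py", line 12, in at
    o,d=ray(cam,uv,s);return o+d*(z-o[2])/d[2]
        ~~~^^^^^^^^^^
  File "h.py", line 6, in ray
    i=viewer.camera_info(cam);K=i['intrinsics'];u=(np.array(uv,float)-K[:2,2])/K[0,0]
ValueError: time passes only in moves, steps and waits
```

View pics/restraw.png

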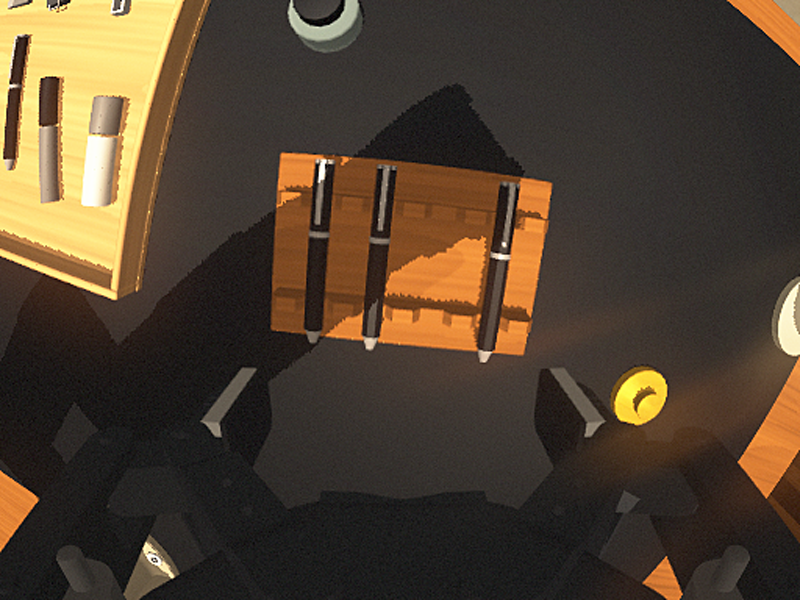

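```bash
sed -i 's/viewer.camera_info(cam)/info(cam)/; 3a from functools import lru_cache\n@lru_cache\ndef info(c): return viewer.camera_info(c)' h.py
python3 look.py rest2 0.038 rest_pen_a rest; python3 - <<'E'
from h import *
viewer.read_camera('top')
for d in models.silhouettes('rest_pen_a','top'):print(d['score'].__round__(2),d['location'],*axis(d['region'],'top',.038,None))
d=models.silhouettes('rest','top')[0];P=np.array([at('top',p,.02)[:2] for p in np.argwhere(d['region'])[:,::-1]]);print(cv2.minAreaRect(np.float32(P*1000)))
E
```

```text
1.7 [ 0.5287 -0.2108  0.2052] yaw 23.23 z [-4.e-04 -2.e-04 -1.e+00] F [-0.9 -0.6  0.2] gap 0.08560527764964584 0.0
rest_pen_a 0.91 [318. 174.] 1494 mid [ 0.5518 -0.2759] ang 17.09 L,W 0.1407 0.0177
rest_pen_a 0.77 [203. 157.] 1405 mid [ 0.5139 -0.1464] ang 17.28 L,W 0.1391 0.0158
rest_pen_a 0.69 [241. 155.] 1390 mid [ 0.5283 -0.1889] ang 17.39 L,W 0.1392 0.0155
rest 0.79 [264. 157.] 15237 mid [ 0.5414 -0.2083] ang -72.84 L,W 0.2031 0.1377
0.52 [316.0, 178.4] [ 0.52081137 -0.14348629] 16.837239190771108 0.12224583071416101 0.016582724059746957
0.52 [207.5, 171.6] [0.53558472 0.21542254] 15.870853572387354 0.12556664247692773 0.014110730936187123
0.44 [321.6, 175.8] [ 0.53874408 -0.15667766] -33.002829927451586 0.21909678683066452 0.12446094748883549
0.43 [327.9, 167.3] [ 0.54763586 -0.18148803] 15.028546773373332 0.09496221110223085 0.019545193139363058
((534.05810546875, 218.69602966308594), (300.19097900390625, 405.4339599609375), 6.275174140930176)
```

drive_tool(
  series=[
    [[0.18,-0.405,0,0,0,0],[0.18,-0.405,0,0,0,0],[0.18,-0.405,0,0,0,0],[0.18,-0.405,0,0,0,0],[0.18,-0.405,0,0,0,0],[0.18,-0.405,0,0,0,0],[0.18,-0.405,0,0,0,0],[0.18,-0.405,0,0,0,0],[0,0,0,0,0,0.037],[0,0,0,0,0,0],[0,0,0,0,0,0]],
  ],
)

```text
clock: 3.38
tcp_pos: [0.5344, 0.2149, 0.2052]
orientation: [0.0, 0.989, 0.145, -0.0]
wrist_force: [-0.5, -0.1, 0.3]
finger_gap: 0.0854
grip_force: 0.0
```

```bash
python3 look.py tray 0.017 spare_pen marker
```

```text
3.375 [0.5344 0.2149 0.2052] yaw 16.69 z [-1.e-04 -2.e-04 -1.e+00] F [-0.5 -0.1  0.3] gap 0.0853885106800435 0.0
spare_pen 0.73 [259. 161.] 1224 mid [0.5361 0.2172] ang 16.87 L,W 0.1368 0.0155
marker 0.82 [303. 198.] 1427 mid [0.5117 0.1457] ang 22.8 L,W 0.1255 0.0208
marker 0.66 [295.  80.] 379 mid [0.6491 0.2056] ang -64.42 L,W 0.0251 0.0267
```

View pics/tray.png

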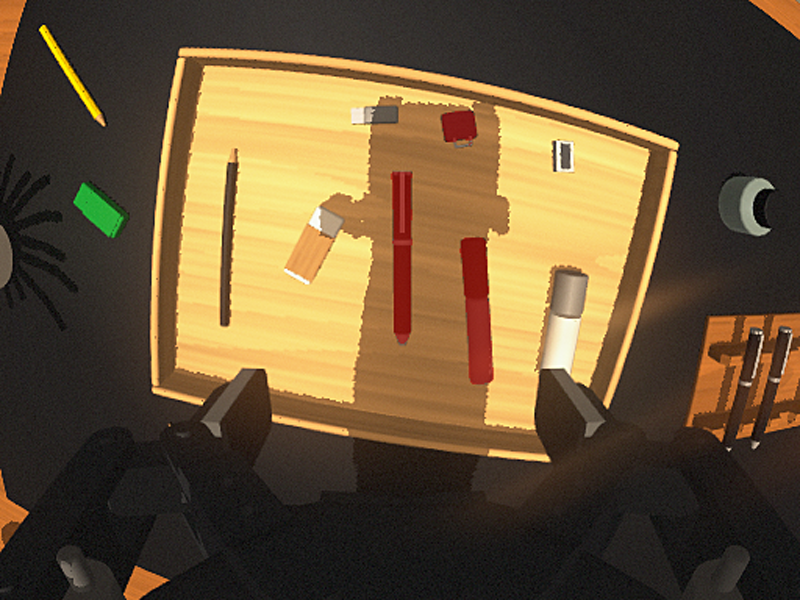

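drive_tool(
  series=[
    [[-0.034,-0.014,0.31,0,0,0],[0,0,0.31,0,0,0],[0,0,0.31,0,0,0],[0,0,0.31,0,0,0],[0,0,0,0,0,0],[0,0,0,0,0,0],[0,0,0,0,0,0]],
  ],
  jaw=-0.06,
  grip_force=30,
)

```text
clock: 4.4
tcp_pos: [0.5316, 0.2163, 0.0585]
orientation: [-0.0, 0.989, 0.145, 0.002]
wrist_force: [0.6, 0.7, -0.8]
finger_gap: 0.0402
grip_force: 0.0
```

```bash
python3 look.py low 0.017 spare_pen
```

```text
4.4 [0.5316 0.2163 0.0585] yaw 16.64 z [ 3.5e-03  8.0e-04 -1.0e+00] F [ 0.6  0.7 -0.8] gap 0.04024079944724575 0.0
spare_pen 0.87 [262. 185.] 3361 mid [0.5358 0.2169] ang 16.68 L,W 0.1406 0.0154
```

View pics/low.png

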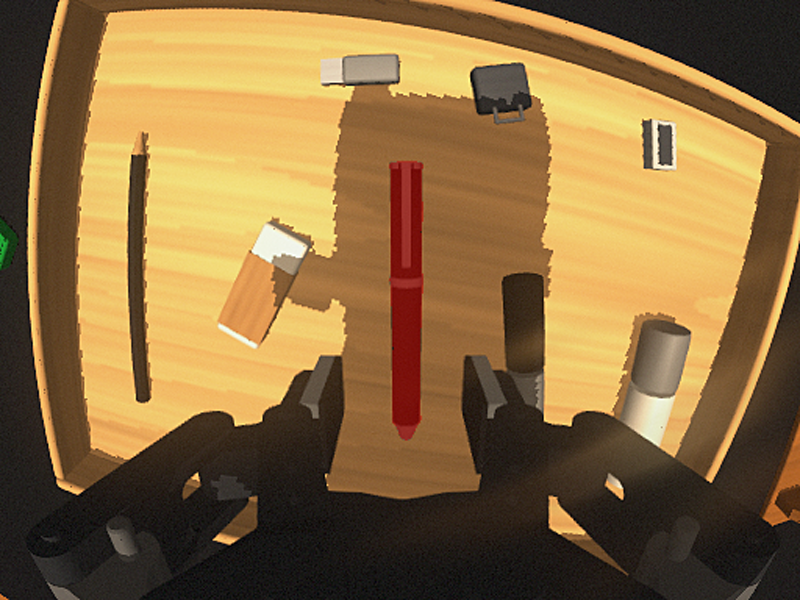

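drive_tool(
  series=[
    [[0,0,0.1,0,0,0],[0,0,0.1,0,0,0],[0,0,0.08,0,0,0],[0,0,0,0,0,0],[0,0,0,0,0,0]],
  ],
)

```text
clock: 5.12
tcp_pos: [0.5299, 0.216, 0.0227]
orientation: [0.0, 0.989, 0.145, -0.0]
wrist_force: [0.8, 0.7, -0.2]
finger_gap: 0.0405
grip_force: 0.0
```

drive_tool(
  series=[
    [[0,0,0.012,0,0,0],[0,0,0,0,0,0]],
  ],
)

```text
clock: 5.38
tcp_pos: [0.5301, 0.216, 0.0215]
orientation: [0.0, 0.989, 0.145, 0.0]
wrist_force: [-0.5, -0.4, 0.4]
finger_gap: 0.0402
grip_force: 0.0
```

drive_tool(
  series=[
    [[0,0,0,0,0,0],[0,0,0,0,0,0],[0,0,0,0,0,0],[0,0,0,0,0,0],[0,0,0,0,0,0]],
  ],
  jaw=-1,
  grip_force=35,
)

```text
clock: 6.0
tcp_pos: [0.5299, 0.216, 0.0213]
orientation: [0.0, 0.989, 0.145, 0.0]
wrist_force: [0.4, 0.2, -0.4]
finger_gap: 0.0
grip_force: 0.0
```

```bash
python3 look.py shut 0.017 spare_pen
```

```text
6.0 [0.5299 0.216  0.0213] yaw 16.65 z [ 0.e+00 -1.e-04 -1.e+00] F [ 0.4  0.2 -0.4] gap 3.389591674389372e-05 0.0
spare_pen 0.84 [260. 163.] 2950 mid [0.5358 0.2172] ang 16.58 L,W 0.1391 0.0143
```

View pics/shut.png

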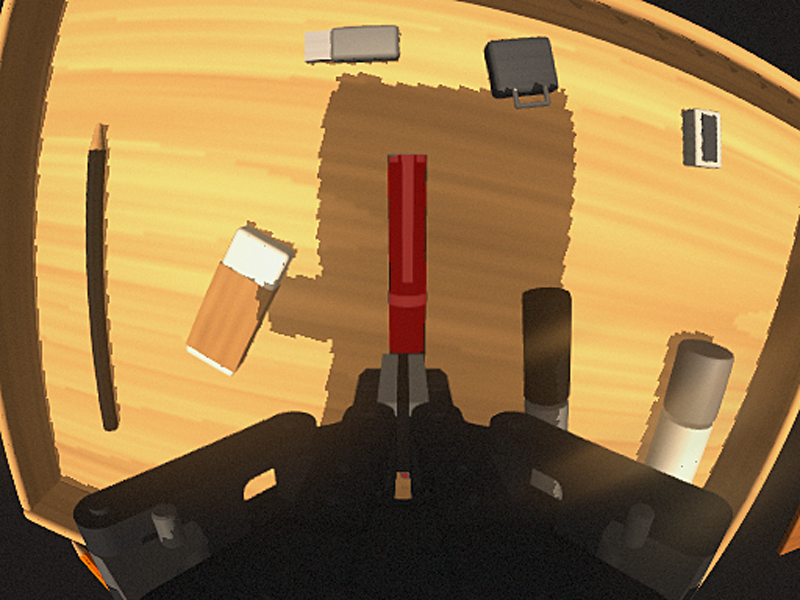

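```bash
python3 -c "
import cv2,numpy as np
a=np.load('pics/shut.npy')[200:330,200:320,::-1]
a=np.clip(a.astype(float)*2.0,0,255).astype(np.uint8)
b=np.load('pics/low.npy')[200:330,180:330,::-1]
cv2.imwrite('pics/crop.png',np.hstack([cv2.resize(x,(400,600*1) if i==0 else (400,600),interpolation=cv2.INTER_CUBIC) for i,x in enumerate([a[:, :87] if 0 else a,b])]))"
```

```text
(no output)
```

View pics/crop.png

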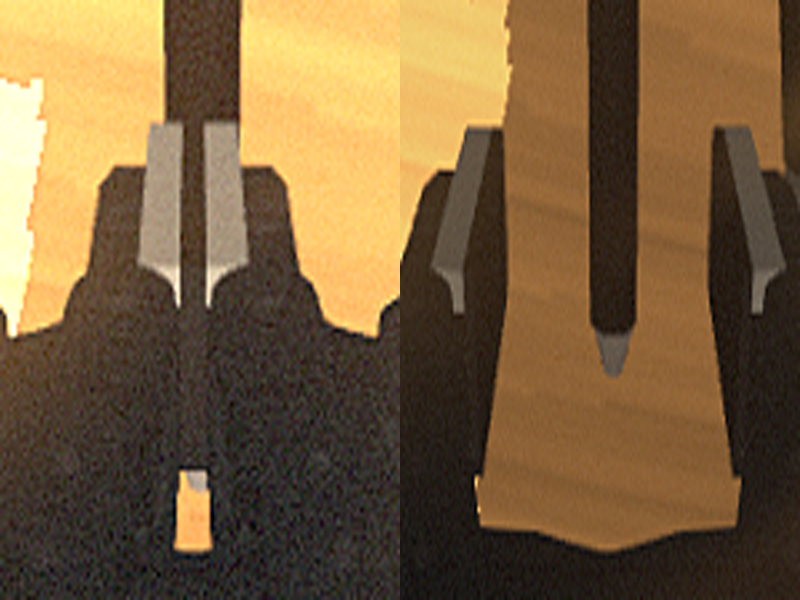

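drive_tool(
  series=[
    [[0,0,0,0,0,0],[0,0,0,0,0,0],[0,0,0,0,0,0],[0,0,0,0,0,0],[0,0,0.05,0,0,0],[0,0,0.05,0,0,0],[0,0,0.05,0,0,0],[0,0,0,0,0,0]],
  ],
  jaw=-0.06,
)

```text
clock: 7.1
tcp_pos: [0.5292, 0.2158, 0.0025]
orientation: [0.0, 0.989, 0.145, -0.001]
wrist_force: [-0.1, 0.6, -0.1]
finger_gap: 0.0401
grip_force: 0.0
```

```bash
python3 look.py l2 0.017 spare_pen; python3 -c "
import cv2,numpy as np
a=np.load('pics/l2.npy')[170:330,130:380,::-1]
cv2.imwrite('pics/crop2.png',cv2.resize(a,(800,512),interpolation=cv2.INTER_CUBIC))"
```

```text
7.1 [0.5292 0.2158 0.0025] yaw 16.65 z [-1.5e-03 -5.0e-04 -1.0e+00] F [-0.1  0.6 -0.1] gap 0.04014196063870286 0.0
spare_pen 0.59 [262. 198.] 5794 mid [0.5372 0.2174] ang 16.76 L,W 0.1371 0.0152
```

View pics/crop2.png

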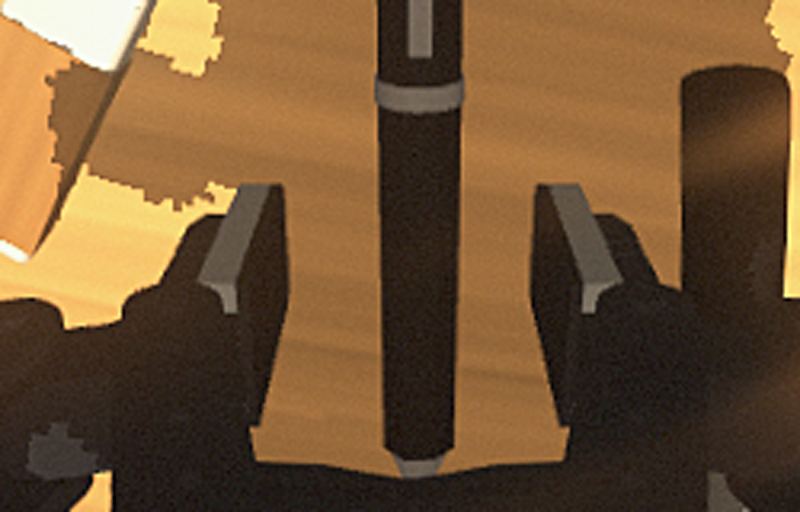

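drive_tool(
  series=[
    [[0.016,0.008,0,0,0,0],[0,0,0,0,0,0],[0,0,0,0,0,0],[0,0,0.04,0,0,0],[0,0,0.04,0,0,0],[0,0,0.03,0,0,0],[0,0,0,0,0,0],[0,0,0,0,0,0]],
  ],
  jaw=-0.48,
)

```text
clock: 8.2
tcp_pos: [0.532, 0.2156, -0.0099]
orientation: [0.0, 0.989, 0.145, -0.0]
wrist_force: [0.4, -0.1, 0.5]
finger_gap: 0.022
grip_force: 0.0
```

drive_tool(
  series=[
    [[0,0,0.015,0,0,0],[0,0,0,0,0,0]],
  ],
)

```text
clock: 8.45
tcp_pos: [0.532, 0.2156, -0.0117]
orientation: [0.0, 0.989, 0.145, -0.0]
wrist_force: [0.0, 0.2, -0.4]
finger_gap: 0.0219
grip_force: 0.0
```

```bash
python3 look.py l3 0.017 spare_pen; python3 -c "
import cv2,numpy as np
a=np.load('pics/l3.npy')[170:330,130:380,::-1]
cv2.imwrite('pics/crop3.png',cv2.resize(a,(800,512),interpolation=cv2.INTER_CUBIC))"
```

```text
8.45 [ 0.532   0.2156 -0.0117] yaw 16.65 z [-0.e+00 -1.e-04 -1.e+00] F [ 0.   0.2 -0.4] gap 0.02193342222650532 0.0
spare_pen 0.89 [261. 204.] 6127 mid [0.5443 0.2195] ang 16.62 L,W 0.123 0.0152
```

View pics/crop3.png

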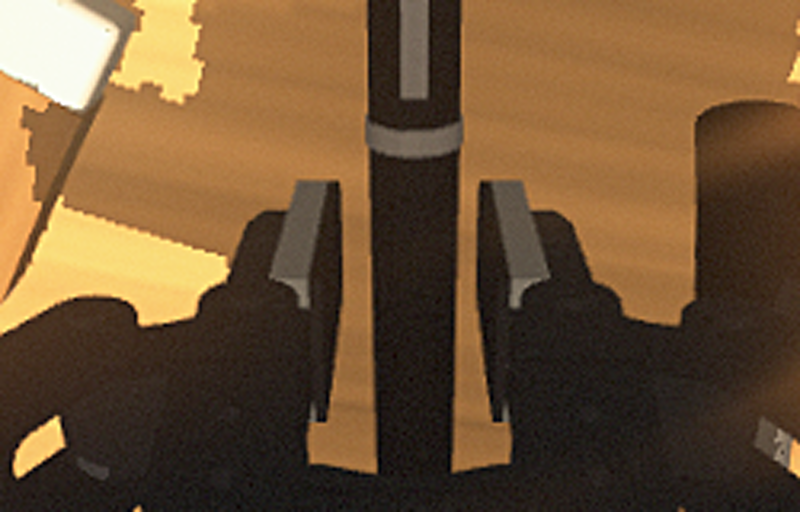

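drive_tool(
  series=[
    [[0,0,0.014,0,0,0],[0,0,0,0,0,0]],
  ],
)

```text
clock: 8.8
tcp_pos: [0.5319, 0.2156, -0.0135]
orientation: [0.0, 0.989, 0.145, -0.0]
wrist_force: [-0.1, -0.1, 0.2]
finger_gap: 0.0223
grip_force: 0.0
```

drive_tool(
  series=[
    [[0,0,0.012,0,0,0],[0,0,0,0,0,0]],
  ],
)

```text
clock: 9.05
tcp_pos: [0.5319, 0.2155, -0.0149]
orientation: [0.0, 0.989, 0.145, -0.0]
wrist_force: [0.3, -0.7, -1.1]
finger_gap: 0.0224
grip_force: 0.0
```

drive_tool(
  series=[
    [[0,0,0,0,0,0],[0,0,0,0,0,0],[0,0,0,0,0,0],[0,0,0,0,0,0]],
  ],
  jaw=-1,
  grip_force=30,
)

```text
clock: 9.55
tcp_pos: [0.5321, 0.2156, -0.0147]
orientation: [0.0, 0.989, 0.145, 0.0]
wrist_force: [-0.8, -0.3, 1.1]
finger_gap: 0.0129
grip_force: 30.3
```

drive_tool(
  series=[
    [[0,0,-0.05,0,0,0],[0,0,-0.15,0,0,0],[0,0,-0.3,0,0,0],[0,0,-0.3,0,0,0],[0,0,-0.2,0,0,0],[0,0,0,0,0,0],[0,0,0,0,0,0]],
  ],
)

```text
clock: 10.42
tcp_pos: [0.5315, 0.2155, 0.1044]
orientation: [0.0, 0.989, 0.145, -0.0]
wrist_force: [-0.9, -0.1, -0.6]
finger_gap: 0.0127
grip_force: 30.3
```

```bash
python3 - <<'E'
from h import *
s=env.get_state();R,p=tool(s);print(p.round(4),s['finger_gap'],s['grip_force'])
im=viewer.read_camera('wrist');np.save('pics/held.npy',im)
for d in models.silhouettes('spare_pen','wrist')[:3]:
    print(round(d['score'],2),d['location'],d['region'].sum(),[ (r,np.flatnonzero(d['region'][r])[[0,-1]].tolist()) for r in np.flatnonzero(d['region'].any(1))[::15]])
cv2.imwrite('pics/held.png',cv2.resize(im[100:340,96:416,::-1],(800,600),interpolation=cv2.INTER_CUBIC))
E
```

```text
[0.5315 0.2155 0.1044] 0.0127463890990746 30.250775814056396
0.95 [260.6, 199.9] 6158 [(np.int64(98), [245, 270]), (np.int64(113), [243, 273]), (np.int64(128), [242, 273]), (np.int64(143), [244, 272]), (np.int64(158), [243, 272]), (np.int64(173), [243, 272]), (np.int64(188), [244, 272]), (np.int64(203), [243, 272]), (np.int64(218), [244, 271]), (np.int64(233), [246, 269]), (np.int64(248), [245, 270]), (np.int64(263), [245, 270]), (np.int64(278), [244, 270]), (np.int64(293), [245, 269]), (np.int64(308), [245, 269])]
0.21 [494.5, 276.0] 2566 [(np.int64(222), [498, 511]), (np.int64(237), [491, 511]), (np.int64(252), [487, 511]), (np.int64(267), [483, 511]), (np.int64(282), [478, 509]), (np.int64(297), [472, 503]), (np.int64(312), [467, 497])]
```

View pics/held.png

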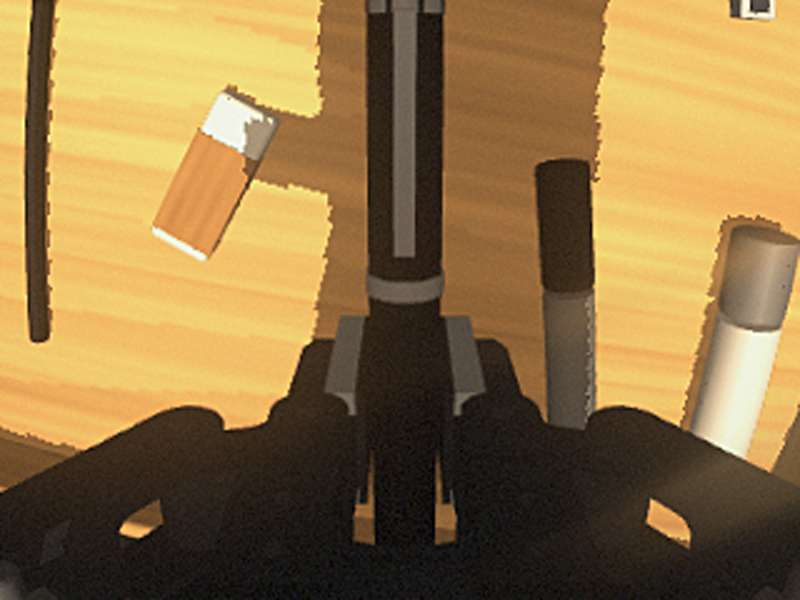

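drive_tool(
  series=[
    [[-0.052,0.18,0,0,0,0],[-0.104,0.36,0,0,0,0],[-0.104,0.36,0,0,0,0],[-0.104,0.36,0,0,0,0],[-0.104,0.36,0,0,0,0],[-0.104,0.36,0,0,0,0],[-0.104,0.36,0,0,0,0],[-0.104,0.36,0,0,0,0],[-0.104,0.36,0,0,0,0],[-0.104,0.36,0,0,0,0],[-0.052,0.18,0,0,0,0],[0,0,0,0,0,0],[0,0,0,0,0,0]],
  ],
)

```text
clock: 12.15
tcp_pos: [0.5357, -0.2327, 0.1047]
orientation: [-0.001, 0.989, 0.145, -0.001]
wrist_force: [0.2, 0.8, -0.1]
finger_gap: 0.013
grip_force: 30.3
```

```bash
python3 look.py hov 0.038 rest_pen_a
```

```text
12.15 [ 0.5357 -0.2327  0.1047] yaw 16.69 z [-0.0013  0.0013 -1.    ] F [ 0.2  0.8 -0.1] gap 0.01302906848881417 30.254271626472473
rest_pen_a 0.75 [155. 177.] 2534 mid [ 0.515  -0.1463] ang 17.12 L,W 0.1391 0.0171
```

View pics/hov.png

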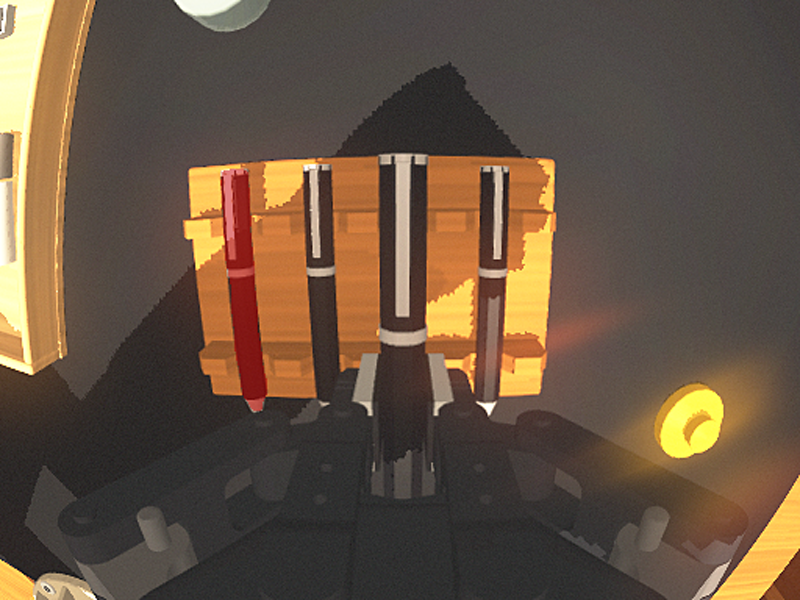

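```bash
python3 - <<'E'
from h import *
s=env.get_state()
d=np.array([np.cos(np.radians(16.8)),np.sin(np.radians(16.8))])
for n,c,t in (('p3',(235,169),(257,409)),('p2',(317,165),(322,404)),('p0',(495,167),(488,412))):
    a=at('wrist',np.array(c)*.64,.042,s)[:2];b=at('wrist',np.array(t)*.64,.037,s)[:2]
    print(n,a.round(4),b.round(4),((a+b)/2).round(4),np.degrees(np.arctan2(*(a-b)[::-1])).round(2),np.linalg.norm(a-b).round(4))
a=at('wrist',np.array((403,154))*.64,.139,s)[:2];print('held cap',a.round(4),'mid',(a-.07*d).round(4))
for l in ('rest_pen_a','rest_pen_b'):
  for q in models.silhouettes(l,'wrist'):
    if q['score']>.2: print(q['location'],axis(q['region'],'wrist',.038,s))
E
```

```text
p3 [ 0.5819 -0.1277] [ 0.4485 -0.1668] [ 0.5152 -0.1472] 16.34 0.139
p2 [ 0.5942 -0.1695] [ 0.4649 -0.204 ] [ 0.5296 -0.1868] 14.93 0.1338
p0 [ 0.6189 -0.2549] [ 0.4875 -0.2983] [ 0.5532 -0.2766] 18.31 0.1384
held cap [ 0.6066 -0.2105] mid [ 0.5396 -0.2307]
[154.9, 176.9] (array([ 0.51515327, -0.14605982]), np.float64(17.18748111977616), np.float64(0.13929913328781907), np.float64(0.017096785519416166))
[154.9, 176.9] (array([ 0.51515327, -0.14605982]), np.float64(17.18748111977616), np.float64(0.13929913328781907), np.float64(0.017096785519416166))
```

drive_tool(
  series=[
    [[-0.004,0.012,0.1,0,0,0],[0,0,0.2,0,0,0],[0,0,0.2,0,0,0],[0,0,0.1,0,0,0],[0,0,0,0,0,0],[0,0,0,0,0,0],[0,0,0,0,0,0]],
  ],
)

```text
clock: 13.22
tcp_pos: [0.537, -0.236, 0.0343]
orientation: [0.001, 0.989, 0.145, 0.001]
wrist_force: [-0.8, -0.3, 0.3]
finger_gap: 0.0128
grip_force: 30.3
```

```bash
cat > m.py <<'E'
from h import *
s=env.get_state();R,p=tool(s);print(p.round(4),np.degrees(np.arctan2(R[1,0],R[0,0])).round(2),np.round(s['wrist_force'],1),round(s['finger_gap'],4))
viewer.read_camera('wrist')
for l in ('rest_pen_a','spare_pen'):
  for q in models.silhouettes(l,'wrist'):
    if q['score']>.25:
        g=q['region'];rows=np.flatnonzero(g.any(1));r=rows[0]+4;c=np.flatnonzero(g[r]).mean()
        print(l,round(q['score'],2),np.round(q['location']),g.sum(),'cap px',c,rows[0],'cap@.042',at('wrist',(c,rows[0]),.042,s)[:2].round(4),'axis',axis(g,'wrist',.04,s))
E
python3 m.py
```

```text
[ 0.537  -0.236   0.0343] 16.65 [-0.8 -0.3  0.3] 0.0128
rest_pen_a 0.73 [116. 193.] 3910 cap px 104.5 109 cap@.042 [ 0.5818 -0.1279] axis (array([ 0.52617497, -0.14395336]), np.float64(17.313744122155853), np.float64(0.11686753998415676), np.float64(0.017823164571439988))
rest_pen_a 0.68 [333. 184.] 4109 cap px 333.5 104 cap@.042 [ 0.6187 -0.254 ] axis (array([ 0.56970268, -0.26977719]), np.float64(17.09149673081946), np.float64(0.10364529751421375), np.float64(0.01620998723961496))
rest_pen_a 0.64 [177. 181.] 4004 cap px 174.0 103 cap@.042 [ 0.5945 -0.1699] axis (array([ 0.54522616, -0.1845651 ]), np.float64(17.30647583050582), np.float64(0.10359323553546479), np.float64(0.015835670200882904))
spare_pen 0.72 [260. 201.] 6009 cap px 257.5 99 cap@.042 [ 0.6084 -0.2136] axis (array([ 0.54023078, -0.23402135]), np.float64(16.718082214338168), np.float64(0.14257575880339174), np.float64(0.01805743078207893))
```

drive_tool(
  series=[
    [[0,0,0,0,0,0],[0,0,0,0,0,0],[0,0,0,0,0,0]],
  ],
)

```text
clock: 13.75
tcp_pos: [0.5362, -0.2356, 0.0332]
orientation: [0.0, 0.989, 0.145, -0.0]
wrist_force: [0.0, 0.4, -0.3]
finger_gap: 0.0126
grip_force: 30.3
```

```bash
python3 m.py
```

```text
[ 0.5362 -0.2356  0.0332] 16.65 [ 0.   0.4 -0.3] 0.0126
rest_pen_a 0.84 [333. 185.] 4316 cap px 335.0 102 cap@.042 [ 0.6191 -0.2538] axis (array([ 0.56978198, -0.26977839]), np.float64(16.941020175180874), np.float64(0.10375726090950668), np.float64(0.01639489147099084))
rest_pen_a 0.69 [179. 177.] 4218 cap px 174.0 101 cap@.042 [ 0.5948 -0.1695] axis (array([ 0.54479033, -0.18468723]), np.float64(17.5344417570632), np.float64(0.10431771141394613), np.float64(0.016526386004024486))
spare_pen 0.96 [258. 200.] 6293 cap px 257.5 99 cap@.042 [ 0.6076 -0.2132] axis (array([ 0.53979443, -0.23340029]), np.float64(16.480237194887874), np.float64(0.14177091360558491), np.float64(0.01822871238182084))
spare_pen 0.61 [226. 170.] 31267 cap px 265.3406113537118 94 cap@.042 [ 0.6114 -0.2165] axis (array([ 0.55920216, -0.20239632]), np.float64(-68.93952303150176), np.float64(0.20078567907127565), np.float64(0.12381449298552409))
```

drive_tool(
  series=[
    [[0,-0.016,0,0,0,-0.003],[0,0,0.06,0,0,0],[0,0,0.06,0,0,0],[0,0,0,0,0,0],[0,0,0,0,0,0],[0,0,0,0,0,0]],
  ],
)

```text
clock: 14.65
tcp_pos: [0.5358, -0.2338, 0.019]
orientation: [0.0, 0.989, 0.149, 0.0]
wrist_force: [-0.3, -0.1, 0.7]
finger_gap: 0.0128
grip_force: 30.3
```

```bash
python3 m.py
```

```text
[ 0.5358 -0.2338  0.019 ] 17.19 [-0.3 -0.1  0.7] 0.0128
rest_pen_a 0.86 [174. 177.] 4748 cap px 171.5 100 cap@.042 [ 0.5946 -0.1699] axis (array([ 0.54834724, -0.1835787 ]), np.float64(17.653910267377302), np.float64(0.09681609104668262), np.float64(0.016554878101586814))
rest_pen_a 0.69 [106. 192.] 4195 cap px 97.0 106 cap@.042 [ 0.5821 -0.1284] axis (array([ 0.52848045, -0.14330774]), np.float64(16.998519308509934), np.float64(0.11179899519908834), np.float64(0.01752842354682143))
rest_pen_a 0.57 [340. 183.] 4428 cap px 346.0 102 cap@.042 [ 0.6193 -0.2533] axis (array([ 0.57457009, -0.26813336]), np.float64(17.073278691697904), np.float64(0.09429622589315427), np.float64(0.01615368136541105))
spare_pen 0.85 [257. 202.] 6158 cap px 257.5 99 cap@.042 [ 0.6064 -0.211 ] axis (array([ 0.54475264, -0.23000793]), np.float64(16.95953903100228), np.float64(0.12936759385371105), np.float64(0.016408142596623064))
```

drive_tool(
  series=[
    [[0,0,0.03,0,0,0],[0,0,0.03,0,0,0],[0,0,0.015,0,0,0],[0,0,0,0,0,0],[0,0,0,0,0,0]],
  ],
)

```text
clock: 15.42
tcp_pos: [0.5356, -0.2337, 0.0099]
orientation: [0.0, 0.989, 0.149, -0.0]
wrist_force: [-0.1, -0.0, -0.1]
finger_gap: 0.0132
grip_force: 30.3
```

drive_tool(
  series=[
    [[0,0,0.01,0,0,0],[0,0,0,0,0,0],[0,0,0,0,0,0]],
  ],
)

```text
clock: 15.8
tcp_pos: [0.5356, -0.2337, 0.0087]
orientation: [0.0, 0.989, 0.149, 0.0]
wrist_force: [-0.9, -0.1, -0.1]
finger_gap: 0.0128
grip_force: 30.3
```

drive_tool(
  series=[
    [[0,0,0.008,0,0,0],[0,0,0,0,0,0],[0,0,0,0,0,0]],
  ],
)

```text
clock: 16.18
tcp_pos: [0.5356, -0.2337, 0.0077]
orientation: [0.0, 0.989, 0.149, -0.0]
wrist_force: [0.0, 0.0, -0.1]
finger_gap: 0.0126
grip_force: 30.3
```

drive_tool(
  series=[
    [[0,0,0.006,0,0,0],[0,0,0,0,0,0],[0,0,0,0,0,0]],
  ],
)

```text
clock: 16.55
tcp_pos: [0.5357, -0.2338, 0.0072]
orientation: [0.0, 0.989, 0.149, 0.0]
wrist_force: [-0.1, 0.0, 2.7]
finger_gap: 0.013
grip_force: 30.6
```

drive_tool(
  series=[
    [[0,0,0.006,0,0,0],[0,0,0,0,0,0],[0,0,0,0,0,0]],
  ],
)

```text
clock: 16.92
tcp_pos: [0.5358, -0.2338, 0.0071]
orientation: [0.0, 0.989, 0.149, 0.0]
wrist_force: [-1.8, 1.0, 7.9]
finger_gap: 0.0129
grip_force: 31.1
```

drive_tool(
  series=[
    [[0,0,-0.004,0,0,0],[0,0,0,0,0,0],[0,0,0,0,0,0],[0,0,0,0,0,0]],
  ],
  jaw=-0.39,
)

```text
clock: 17.42
tcp_pos: [0.5355, -0.2337, 0.0065]
orientation: [-0.0, 0.989, 0.149, -0.0]
wrist_force: [0.6, 0.6, -0.2]
finger_gap: 0.0259
grip_force: 0.0
```

drive_tool(
  series=[
    [[0,0,-0.05,0,0,0],[0,0,-0.1,0,0,0],[0,0,-0.2,0,0,0],[0,0,-0.3,0,0,0],[0,0,-0.4,0,0,0],[0,0,-0.4,0,0,0],[0,0,-0.2,0,0,0],[0,0,0,0,0,0],[0,0,0,0,0,0],[0,0,0,0,0,0]],
  ],
)

```text
clock: 18.68
tcp_pos: [0.5348, -0.2332, 0.2032]
orientation: [-0.001, 0.989, 0.149, -0.001]
wrist_force: [-0.8, 0.3, -0.3]
finger_gap: 0.0256
grip_force: 0.0
```

```bash
python3 m.py;python3 - <<'E'
from h import *
# bright-steel check of clip-up: mean brightness on clip strip of each pen
E
```

```text
[ 0.5348 -0.2332  0.2032] 17.19 [-0.8  0.3 -0.3] 0.0256
rest_pen_a 0.95 [302. 164.] 1473 cap px 300.0 107 cap@.042 [ 0.6191 -0.2549] axis (array([ 0.55271343, -0.27567398]), np.float64(17.47489745001649), np.float64(0.13916263179685498), np.float64(0.0158657588950996))
rest_pen_a 0.57 [182. 162.] 1441 cap px 180.5 107 cap@.042 [ 0.5813 -0.1272] axis (array([ 0.51497158, -0.14661596]), np.float64(17.170875725280062), np.float64(0.13910324338195582), np.float64(0.017019329127605516))
spare_pen 0.64 [260. 160.] 1502 cap px 258.5 106 cap@.042 [ 0.6061 -0.211 ] axis (array([ 0.54019101, -0.23157244]), np.float64(16.75652704328751), np.float64(0.13818301019260254), np.float64(0.01574921726600674))
```

```bash
python3 -c "
from workcell import order
print(order.hand_in())"
```

```text
the job is handed in; nothing more can be done
None
```

The spare pen is down in the free place (place1), clip up with its cap end the same way as its neighbours and about 1 mm off centre by the last wrist measurement, and I handed the job in at about 19 s. The neighbours in place0 and place3 measured unmoved; place2 was not detected in that last check. The fingertips turned out to be about 38 mm shorter than stated, so the first grasp closed on air above the pen. I also viewed 11 pictures, one over the limit of 10.

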